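# Raise the display slide to its upper lock and shingle two steel plates on it

## Task

Lift the leaning stand's sliding section by its board until both rungs have passed the pawl, lower it gently so the lower rung rests locked on the pawl, and let go. Then stand the wide steel plate on the raised ledge leaning back against the board, and after it the narrow plate in front of it, shingled: beyond one side of the wide plate but overlapping its edge by 2 to 3 cm. Do not drop anything, and leave the timber, pail, grinding disc and pliers alone.

Things in the scene. Friction and masses are not known exactly. Their poses are not given: they have to be found in the camera images.
- stand: Fixed steel stand. Origin on the table at the foot of its two leaning channels; z up, x to its front (board and ledge side), y along the ledge. Channels lean 30 deg from vertical, tops towards -x: up-slope = (-0.5, 0, 0.866), outward = (0.866, 0, 0.5) in its axes. Channels are 114 mm wide over all, end 210 mm up-slope of the origin. Base plate x -170 to +60, y +-105, 10 mm thick.
- pawl (a joint): Gravity pawl, a 58 x 30 x 8 mm steel finger hinged on the stand between the channels. 0 rad: fallen home on its stop, pointing outward through the slide, where it carries a rung. A rung pushing from below swings it up (range 1.2 rad, about 0.8 lets a rung by); it falls back by its own weight once the rung has passed.
- pawl_seat (a point): Point fixed on the stand, between the channels: where the axis of a rung lies when the rung rests on the pawl.
- slide: Loose section, 0.7 kg, captive in the channels with 2 mm play: two rails, two 12 mm rungs 60 mm apart, board and ledge. Origin at point ledge, axes as the stand's. Starts on its bottom stops, both rungs below the pawl. Locked on the lower rung it is 90 mm up-slope of its start; the pawl drops under that rung at about 128 mm of lift (lift 135 to 142; over 165 it is nearly out of the channels).
- board_top (a point): Middle of the top edge of the slide's plywood board, mid-thickness; moves with the slide. The board is 190 mm wide, 18 mm thick square to the slope; both faces are free for 60 mm below this edge at its middle, so it is gripped through its thickness with the tool leaning 30 deg along the slope.
- low_rung (a point): Middle of the axis of the slide's lower rung (moves with the slide).
- ledge (a point): On the slide: middle of the corner line between the ledge's top and the board's front face. Its axes lean with the slide: z up-slope, x outward (square to the board), y along the ledge. Steel ledge 190 mm long (y -95 to 95), trough 30 mm deep (x 0 to 30 mm), lip 8 mm high at its outer edge. The board rises 75 mm above the ledge.
- plate_wide: Bare steel plate 5 mm thick (its x), 100 mm wide (its y), 120 mm tall (its z), 0.47 kg. Origin: middle of its lower edge. Stands upright, 25 mm deep in the slot of a timber block (either block).
- plate_narrow: Bare steel plate 5 mm thick (its x), 80 mm wide (its y), 120 mm tall (its z), 0.38 kg. Origin: middle of its lower edge. Stands upright, 25 mm deep in the slot of the other timber block.
- block_a: Fixed timber block 60 (x) x 130 (y) x 50 mm high with a 7 mm wide, 25 mm deep slot along its y in the middle of its top, open at both ends. Origin: centre of its underside.
- block_b: A second timber block, the same as block_a.
- timber: Bystander: dark timber block 90 x 90 x 160 mm, standing; origin at its underside.
- pail: Bystander: white plastic pail, 150 mm across, 140 mm high; origin at its underside.
- disc: Bystander: grinding disc 100 mm across, 12 mm thick, lying flat; origin at its underside.
- pliers: Bystander: steel locking pliers about 180 mm long, lying flat; origin at the underside.
Mind the look-alikes: they are no part of the job. Leave any blue or green look-alike of the plate_wide alone.

How it is judged:
By the outcome, as a careful person would: the job done as asked, in the order asked, and still so for the second after the job is handed in, with the robot touching nothing.
It also fails if it takes over 72 s, if anything falls off the work surface, if the arm or the gripper's body presses on something with over 40 N, if the wrist force passes 120 N, or if a joint passes its speed limit or range.

## Robot

A 6-joint arm with a two-finger parallel gripper is mounted at the origin on the work surface. World frame = base frame: x ahead of the robot, y to its left, z up, the work surface at z = 0. Lengths are in mm, angles in rad, forces in N, time in s.
With the tool pointing down it reaches from about 300 to 775 mm from the base axis. Payload 14.6 kg.
Tool frame: the origin (TCP) lies midway between the tips of the shut fingers; the grasp point (between the pads) lies 19 mm behind it (manip.hold_point_z is the distance from the TCP to the grasp point, in mm); z points along the fingers, y is the direction in which the jaws open and shut (so a half turn about z gives the same grasp; the last joint's range is limited). The gripper opens to 94 mm and grips with 3 to 60 N. Pads are 16 mm wide; open, the fingers measure 119 mm over their backs; the gripper's body (75 mm by 177 mm) begins 78 mm behind the grasp point.
Start: joints at [-1.329, 0.3, 1.521, -0, 1.321, -0.067], TCP at [167.147, -523.976, 205.446] pointing down, gripper open.
Joint ranges: [-3.03, 3.03], [-0.79, 2.21], [0.23, 2.52], [-1.04, 4.18], [0, 3.07], [-2.55, 2.55]. Speed limits (rad/s): [2.22, 2.22, 2.57, 3.14, 3.14, 3.14].

## Interface

Orientations are given as [roll, pitch, yaw] about the fixed x, y, z axes, in that order (R = Rz(yaw) Ry(pitch) Rx(roll)).
In Python, from cell import manip gives the robot as it stands.
- The arm moves only by the shell command python3 -m crank 'ROWS' [OPENING] [FORCE]. ROWS is JSON, a list of rows, each an object with "offset": the shift along the world's x, y, z in m, a list of three; "spin": the turn about the world's z in degrees. In form: [{"offset": [dx, dy, dz], "spin": spin}, ...]. A call has exactly 8 rows; each row is the pose to reach, as a shift and turn from the pose measured when the call began; what a row does not reach only later rows make up. A row lasts 1/12 s, in which the tool goes at most 41.7 mm and 7.16 degrees, less where a joint would pass 70% of its speed; a pose out of reach is approached as far as the arm can. A call with a gripper value outside its range is refused whole. OPENING is the opening, from 0 (shut) to 1 (fully open), set as the call begins (- or left out, the last holds). The fingers move at their own pace and stop on an object; FORCE is the grip in N (left out, the last holds). Time passes only in rows, so rows that repeat a pose let the fingers close, or fill a call up. It gives the time, the measured TCP pose, the force and the opening at its end, in the units of the state.
- manip.read_state(): the state, without advancing time (a new reading comes with each control period).
- manip.camera(name): name is "scene" or "top" or "wrist"; returns a dict with "pixels" (384x512x3 uint8, red, green, blue), "fx", "fy", "cx", "cy" (pixels), "k1" (the pictures are not rectified: a ray, as slopes to the right and down, at radius r is drawn at 1 + k1 r^2 times it, then the intrinsics apply), "extrinsics" (4x4, takes a point from world to camera coordinates); the wrist camera has in their place "hand_eye" (4x4, takes a point from camera to tool coordinates, whose origin is the TCP and whose axes are the flange's). Camera axes: x right, y down, z forward; pixel columns grow to the right and rows downward; lengths in mm; the calibration is good to about 2 mm. A picture is of the moment at which its call begins: read the wrist's pose just before it. There is no depth.
- manip.sign_off(): hands the job in, once; it reports no verdict.
Trained networks look in a picture, given as the dict that the camera call returned (one of the last four; its "shot" number tells which), for a name from the list of things; names that differ only in an ending like _2 or _b are one class to them, and where a whole thing is asked for, a point or a joint stands for the part that bears it (a point fixed in the world has none). Each returns a list of dicts, best first, with "conf" (0 to 1); they miss things now and then, are a little off and sometimes report something else, mostly with a low value. They report only what shows in the picture. A call takes as long as a camera call. They do not tell look-alikes from the thing itself.
- manip.search_frame(picture, name): "location" ([x, y, z] in mm, in world coordinates, good to about 4 mm: the middle of the surface that is visible of it).
- manip.masks_of(picture, name): "mask" (384x512 bool, what is visible of it).
The state is a dict: "clock": time; "joints": joint angles; "qd": joint speeds; "effort": joint torques, N m; "eef_pos": TCP position; "eef_rot": TCP orientation; "wrist_force": force on the tool from outside, world axes, zero at the start; "moment": the same for the moment, N m; "finger_gap": finger opening in mm.
Only numpy, scipy, OpenCV 4.12 (cv2) and the standard library are available. Lean on these libraries where they do the work, as an engineer would, in place of code of your own. Each camera call takes 0.05 s, during which the arm holds its last target. There are 200 camera calls.

## Working session

There is one attempt and no reset: what is moved stays moved. The work goes in short steps, Python scripts to look and compute and a shell command to move; the robot and the scene stay as the last step left them, time stands still between calls to the robot, and variables do not carry over. Pictures are saved under pics/ and viewed, about 8 in all and at most 12, crops included, and the job is handed in when it is done.

```bash
ls; mkdir -p pics
cat > h.py <<'E'
import numpy as np, cv2
from cell import manip
from scipy.spatial.transform import Rotation as Ro
def K(c): return np.array([[c['fx'],0,c['cx']],[0,c['fy'],c['cy']],[0,0,1.]])
def save(c,n,box=None,s=1):
    im=c['pixels'][:,:,::-1]
    if box: im=im[box[1]:box[3],box[0]:box[2]]
    cv2.imwrite('pics/'+n,cv2.resize(im,None,fx=s,fy=s,interpolation=cv2.INTER_CUBIC))
def T_wc(c,st=None):  # world->cam
    if 'extrinsics' in c: return np.array(c['extrinsics'])
    T=np.eye(4);T[:3,:3]=Ro.from_euler('xyz',st['eef_rot']).as_matrix();T[:3,3]=st['eef_pos']
    return np.linalg.inv(T@np.array(c['hand_eye']))
def proj(c,P,T):
    p=np.atleast_2d(P)@T[:3,:3].T+T[:3,3]; s=p[:,:2]/p[:,2:]
    s=s*(1+c['k1']*(s**2).sum(1,keepdims=True))
    return s*[c['fx'],c['fy']]+[c['cx'],c['cy']]
def ray(c,uv,T):
    d=(np.atleast_2d(uv)-[c['cx'],c['cy']])/[c['fx'],c['fy']]; s=d.copy()
    for _ in range(20): s=d/(1+c['k1']*(s**2).sum(1,keepdims=True))
    v=np.c_[s,np.ones(len(s))]@T[:3,:3]; return -T[:3,:3].T@T[:3,3],v
def onz(c,uv,T,z):
    o,v=ray(c,uv,T); return o+v*((z-o[2])/v[:,2])[:,None]
E
python3 - <<'E'
from h import *
s=manip.read_state();print({k:np.round(v,3).tolist() for k,v in s.items()})
for n in('scene','top'):
    c=manip.camera(n);save(c,n+'0.png',s=1.5);print(n,c['fx'],c['k1'],np.round(c['extrinsics'],2).tolist())
    for t in('stand','slide','pawl','board_top','ledge','low_rung','pawl_seat','plate_wide','plate_narrow','block_a','timber','pail','disc','pliers'):
        try: print(t,[(np.round(d['location']).tolist(),round(d['conf'],2)) for d in manip.search_frame(c,t)])
        except Exception as e: print(t,e)
E
python3 -m crank --help | head -30
```

```text
pics
{'clock': 0.0, 'joints': [-1.329, 0.3, 1.522, -0.0, 1.321, -0.067], 'qd': [-0.002, -0.001, -0.0, 0.001, -0.001, -0.001], 'effort': [-0.001, -53.181, -35.273, 0.071, 0.024, -0.0], 'eef_pos': [167.066, -523.739, 204.898], 'eef_rot': [-3.14, -0.0, 0.309], 'wrist_force': [0.926, 0.224, -0.489], 'moment': [-0.022, -0.017, -0.022], 'finger_gap': 93.854}
scene 481.2507265178138 -0.049802671378781097 [[-0.67, 0.75, 0.01, 457.27], [0.51, 0.47, -0.72, -144.8], [-0.54, -0.48, -0.69, 1943.88], [0.0, 0.0, 0.0, 1.0]]
stand [([594.0, 231.0, 8.0], 0.77), ([535.0, -319.0, 37.0], 0.4)]
slide [([562.0, 214.0, 155.0], 0.85), ([633.0, -475.0, 12.0], 0.4)]
pawl []
board_top [([561.0, 216.0, 158.0], 0.6)]
ledge [([563.0, 216.0, 155.0], 0.55)]
low_rung [([788.0, -181.0, 122.0], 0.66), ([560.0, 217.0, 159.0], 0.6)]
pawl_seat [([599.0, 237.0, 11.0], 0.77), ([559.0, 218.0, 158.0], 0.7)]
plate_wide [([380.0, -238.0, 69.0], 0.94), ([511.0, -337.0, 100.0], 0.83), ([660.0, -335.0, 78.0], 0.83), ([388.0, -416.0, 70.0], 0.55), ([493.0, -572.0, 69.0], 0.5), ([663.0, 419.0, 82.0], 0.44)]
plate_narrow [([513.0, -1
[... 538 characters left out ...]
.0], 0.83), ([508.0, -120.0, 49.0], 0.24), ([509.0, -129.0, 145.0], 0.22)]
ledge [([558.0, 206.0, 155.0], 0.56)]
low_rung [([558.0, 206.0, 150.0], 0.86), ([698.0, 451.0, 61.0], 0.23)]
pawl_seat [([534.0, 194.0, 11.0], 0.65), ([505.0, -340.0, 50.0], 0.62)]
plate_wide [([483.0, -583.0, 72.0], 0.71), ([395.0, -420.0, 77.0], 0.62), ([380.0, -233.0, 87.0], 0.6), ([653.0, -326.0, 118.0], 0.58), ([504.0, -336.0, 148.0], 0.53)]
plate_narrow []
block_a [([507.0, -338.0, 49.0], 0.85), ([510.0, -121.0, 50.0], 0.65)]
timber [([749.0, -198.0, 156.0], 0.63)]
pail [([696.0, 450.0, 61.0], 0.78)]
disc [([756.0, -79.0, 11.0], 0.55)]
pliers [([626.0, -476.0, 9.0], 0.75)]invalid input: not JSON, or not a number
```

View pics/scene0.png

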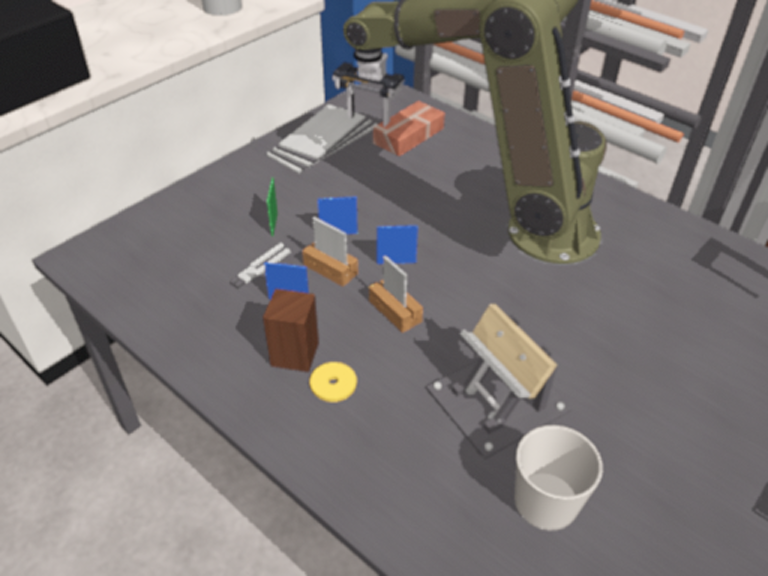

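View pics/top0.png

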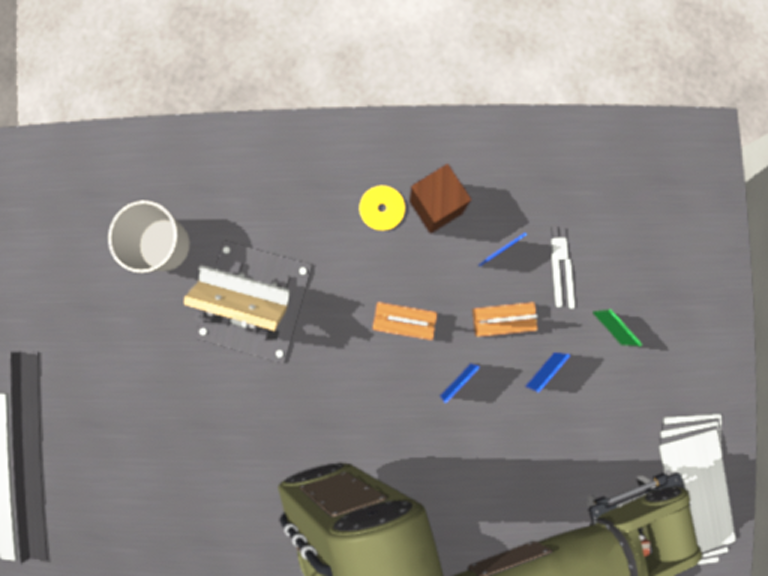

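Candidates for plate_wide, in top-view pixels of the 1.5x picture:
- grey plate in the right block at (512,320)
- grey plate in the left block at (408,321)
- blue plates at (460,382), (548,371) and (503,249)
- green plate at (617,327)
- the white stack at (697,480)

Only the two grey plates stand in timber slots. The right one is about 50 px long, so it is the wide plate. The left one is about 39 px long, so it is the narrow plate. The board is the plywood at (235,305), with its ledge on the +x side and a stand yaw of about -13°.

Next I move up and over for a close wrist look.

```bash
python3 -m crank '[{"offset":[0.03,0.03,0.04],"spin":0},{"offset":[0.06,0.06,0.07],"spin":0},{"offset":[0.09,0.09,0.1],"spin":0},{"offset":[0.12,0.12,0.12],"spin":0},{"offset":[0.15,0.15,0.14],"spin":0},{"offset":[0.18,0.18,0.16],"spin":0},{"offset":[0.21,0.21,0.18],"spin":0},{"offset":[0.23,0.23,0.2],"spin":0}]' 1 20
python3 - <<'E'
from h import *
s=manip.read_state();c=manip.camera('wrist');T=T_wc(c,s)
print(np.round(c['hand_eye'],3).tolist(),c['fx'],c['k1'],s['eef_pos'])
for n,p in dict(wide=(507,-338,49),nar=(510,-121,50),stand=(555,210,100)).items(): print(n,proj(c,p,T))
save(c,'w1.png',s=1.5)
E
```

```text
clock: 2.17
eef_pos: [367.0, -323.2, 381.6]
eef_rot: [-3.142, -0.0, 0.309]
wrist_force: [0.3, -1.4, 0.6]
finger_gap: 93.8
[[0.0, -0.964, -0.265, 76.176], [1.0, 0.0, 0.0, 0.491], [-0.0, -0.265, 0.964, -178.56], [0.0, 0.0, 0.0, 1.0]] 271.3113170279789 -0.05483577266691985 [ 367.03375668 -323.21245966  381.64052506]
wide [[282.87796863  89.80699101]]
nar [[165.03896836  48.75728197]]
stand [[-31.77019494 -42.54252177]]
```

```bash
python3 -m crank '[{"offset":[0.015,0.035,0],"spin":5},{"offset":[0.03,0.07,0],"spin":11},{"offset":[0.045,0.105,0],"spin":17},{"offset":[0.06,0.14,0],"spin":23},{"offset":[0.075,0.175,0],"spin":29},{"offset":[0.09,0.21,0],"spin":35},{"offset":[0.105,0.245,0],"spin":41},{"offset":[0.12,0.28,0],"spin":47}]'
python3 -m crank '[{"offset":[0.01,0.035,-0.01],"spin":5},{"offset":[0.02,0.07,-0.02],"spin":10},{"offset":[0.03,0.105,-0.03],"spin":12},{"offset":[0.04,0.14,-0.04],"spin":12},{"offset":[0.05,0.175,-0.05],"spin":12},{"offset":[0.05,0.19,-0.05],"spin":12},{"offset":[0.05,0.19,-0.05],"spin":12},{"offset":[0.05,0.19,-0.05],"spin":12}]' 0.5
python3 - <<'E'
from h import *
s=manip.read_state();c=manip.camera('wrist');T=T_wc(c,s)
import pickle; pickle.dump((c,s),open('w2.pkl','wb'))
save(c,'w2.png',s=1.55)
E
```

```text
clock: 2.88
eef_pos: [491.0, -38.3, 386.1]
eef_rot: [3.137, -0.004, 1.138]
wrist_force: [-0.2, -0.5, -0.4]
finger_gap: 94.1
clock: 3.55
eef_pos: [540.9, 152.0, 336.0]
eef_rot: [3.137, -0.004, 1.348]
wrist_force: [-0.1, -0.3, 0.1]
finger_gap: 47.4
```

View pics/w2.png

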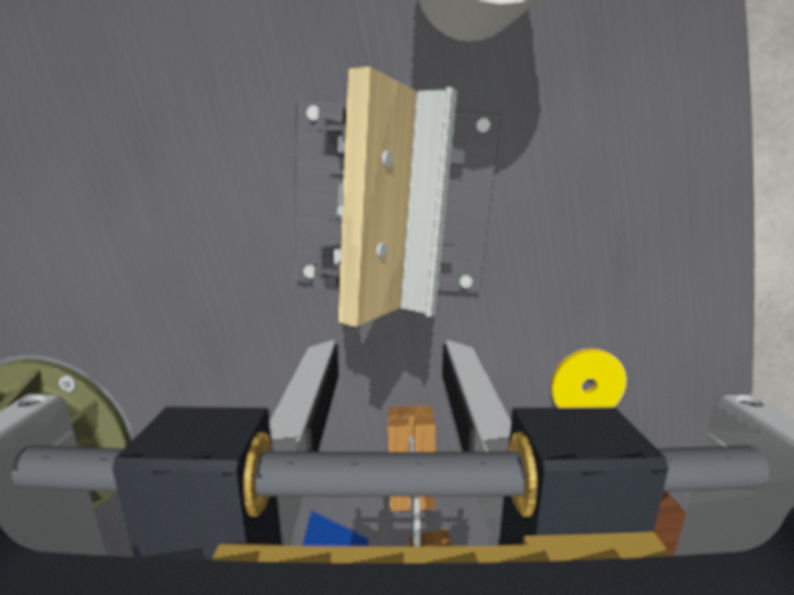

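The picture shows the board's top edge running from (360,67) to (348,323), with its front face to the right. The ledge lip runs from (456,90) to (434,315). The base corners are at (297,103), (297,287), (500,112) and (480,297). I fit the stand and slide pose to these.

```bash
cat > fit.py <<'E'
from h import *
import pickle; from scipy.optimize import least_squares
c,s=pickle.load(open('w2.pkl','rb'));T=T_wc(c,s)
u=np.array([-.5,0,.866]);n=np.array([.866,0,.5]);Y=np.array([0,1,0])
def pts(lx,lz):
    L=np.array([lx,0,lz]);o=[[-170,105,10],[-170,-105,10],[60,105,10],[60,-105,10]]
    for k in (95,-95): o+=[L+75*u-18*n+k*Y,L+75*u+k*Y,L+k*Y,L+32*n+8*u+k*Y]
    return np.array(o,float)
uv=np.array([[297,103],[297,287],[500,112],[480,297],[348,68],[370,67],[416,92],[456,90],[339,322],[358,325],[402,310],[434,315]])/1.55
def world(p): 
    R=Ro.from_euler('z',p[2]).as_matrix(); return pts(p[3],p[4])@R.T+[p[0],p[1],0]
f=lambda p:(proj(c,world(p),T)-uv).ravel()
r=least_squares(f,[560,210,-.22,0,90],loss='soft_l1')
print(r.x,np.degrees(r.x[2]));print(np.round(f(r.x).reshape(-1,2),1).tolist())
p=r.x;R=Ro.from_euler('z',p[2]).as_matrix();o=np.array([p[0],p[1],0])
L=np.array([p[3],0,p[4]]);print('ledge',R@L+o,'board_top',R@(L+75*u-9*n)+o,'u',R@u,'cov',np.sqrt(np.diag(np.linalg.inv(r.jac.T@r.jac))))
E
python3 fit.py
```

```text
[ 6.12813766e+02  1.94450347e+02 -2.81233764e-01 -4.25654339e+01
  1.30821595e+02] -16.11350775157124
[[-0.3, -2.4], [-1.2, -2.8], [0.9, 0.4], [0.6, -2.5], [0.3, 1.2], [-0.2, 0.5], [0.8, -0.1], [-4.5, -1.6], [0.7, 0.7], [0.2, 1.7], [0.2, -1.4], [-2.9, 0.8]]
ledge [571.92056866 206.26400683 130.8215954 ] board_top [528.40600011 218.83495585 191.2715954 ] u [-0.48035687  0.13877058  0.866     ] cov [1.19521709 0.71556155 0.00483981 1.34555054 2.48198928]
```

Run:
```python
import cv2,numpy as np
a=cv2.imread('pics/top0.png')[235:375,175:325];b=cv2.imread('pics/scene0.png')[295:435,425:575]
f=lambda x:cv2.resize(x,(400*1,373),interpolation=cv2.INTER_CUBIC)
cv2.imwrite('pics/crop1.png',np.hstack([f(a),f(b)]))
```

```text
(no output)
```

View pics/crop1.png

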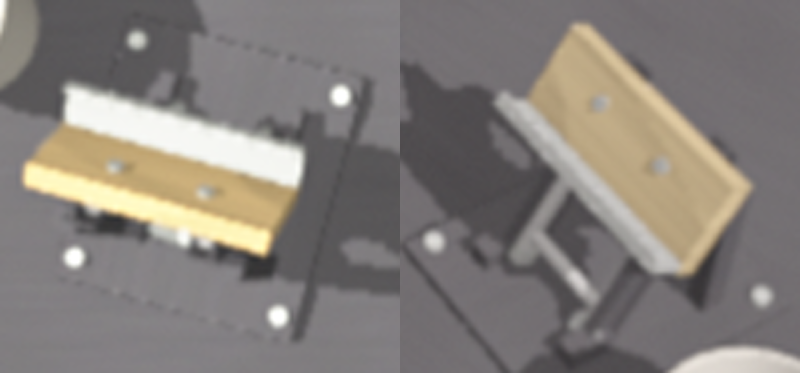

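The crop is the top view on the left and the scene view on the right. It shows the board's top edge corners at (23,162) and (273,229) in the top half, and at (578,32) and (740,190) in the scene half. I fit all three views together.

```bash
cat >> fit.py <<'E'
ct=manip.camera('top');cs=manip.camera('scene')
g=lambda a,x0,y0:(np.array(a,float)/2.6667+[x0,y0])/1.5
# index order: base(++: -170+105, -170-105, 60+105, 60-105), then +y: backtop,fronttop,ledge,lip ; -y same
it=[0,1,2,3,4,5,6,7,8,9,10,11];ut=g([[62,275],[297,338],[130,13],[368,78],[25,187],[23,162],[69,124],[65,84],[268,253],[273,229],[300,184],[304,149]],175,235)
is_=[4,5,6,7,9,10,11];us=g([[352,186],[340,190],[281,270],[256,270],[178,32],[128,98],[98,97]],425,295)
w=np.repeat(1.,2)
def F(p,split=False):
    W=world(p);a=proj(c,W,T)-uv;b=proj(ct,W[it],np.array(ct['extrinsics']))-ut;d=proj(cs,W[is_],np.array(cs['extrinsics']))-us
    return (a,b,d) if split else np.r_[a.ravel(),2*b.ravel(),2*d.ravel()]
r=least_squares(F,r.x,loss='soft_l1')
p=r.x;print(p,np.degrees(p[2]))
for q in F(p,True): print(np.round(q,1).tolist())
R=Ro.from_euler('z',p[2]).as_matrix();o=np.array([p[0],p[1],0]);L=np.array([p[3],0,p[4]])
print('ledge',R@L+o,'board_top',R@(L+75*u-9*n)+o,'u',R@u,'n',R@n)
E
python3 fit.py
```

```text
[ 6.12813766e+02  1.94450347e+02 -2.81233764e-01 -4.25654339e+01
  1.30821595e+02] -16.11350775157124
[[-0.3, -2.4], [-1.2, -2.8], [0.9, 0.4], [0.6, -2.5], [0.3, 1.2], [-0.2, 0.5], [0.8, -0.1], [-4.5, -1.6], [0.7, 0.7], [0.2, 1.7], [0.2, -1.4], [-2.9, 0.8]]
ledge [571.92056866 206.26400683 130.8215954 ] board_top [528.40600011 218.83495585 191.2715954 ] u [-0.48035687  0.13877058  0.866     ] cov [1.19521709 0.71556155 0.00483981 1.34555054 2.48198928]
[ 6.13851594e+02  1.95524908e+02 -2.79949679e-01 -4.30394287e+01
  1.27690977e+02] -16.039935085717364
[[0.0, -3.1], [-0.7, -3.4], [1.3, -0.5], [1.1, -3.2], [0.7, 0.8], [0.1, 0.1], [0.8, -0.6], [-4.7, -2.1], [1.3, -1.0], [0.7, -0.0], [0.5, -2.8], [-2.8, -0.7]]
[[-1.4, 0.2], [-0.7, 1.1], [-0.2, -0.2], [-0.3, -0.7], [0.6, -0.4], [1.6, 0.6], [-0.3, -0.5], [0.7, 1.5], [0.5, -0.1], [0.2, 0.7], [0.2, 0.4], [0.1, 1.2]]
[[-0.7, 0.1], [-1.3, -0.7], [-0.1, -1.0], [1.0, -2.4], [-2.1, -1.9], [-1.3, 0.7], [0.7, -1.1]]
ledge [572.48771863 207.41701545 127.69097691] board_top [528.95704378 219.93207771 188.14097691] u [-0.48053467  0.13815364  0.866     ] n [ 0.83228605 -0.23928211  0.5       ]
```

Candidate check: the plywood board fits all three views within about 2 px. I go in and grip it.

```bash
python3 -m crank '[{"offset":[-0.003,0.033,-0.02],"spin":-3.2},{"offset":[-0.006,0.066,-0.04],"spin":-3.2},{"offset":[-0.006,0.066,-0.075],"spin":-3.2},{"offset":[-0.006,0.066,-0.11],"spin":-3.2},{"offset":[-0.006,0.066,-0.135],"spin":-3.2},{"offset":[-0.006,0.066,-0.15],"spin":-3.2},{"offset":[-0.006,0.066,-0.164],"spin":-3.2},{"offset":[-0.006,0.066,-0.164],"spin":-3.2}]' 0.5
python3 - <<'E'
from h import *
s=manip.read_state();c=manip.camera('wrist')
import pickle; pickle.dump((c,s),open('w3.pkl','wb'))
save(c,'w3.png',s=1.55)
E
```

```text
clock: 4.37
eef_pos: [534.4, 215.1, 170.3]
eef_rot: [3.139, -0.002, 1.289]
wrist_force: [-0.4, 0.5, -0.0]
finger_gap: 47.2
```

View pics/w3.png

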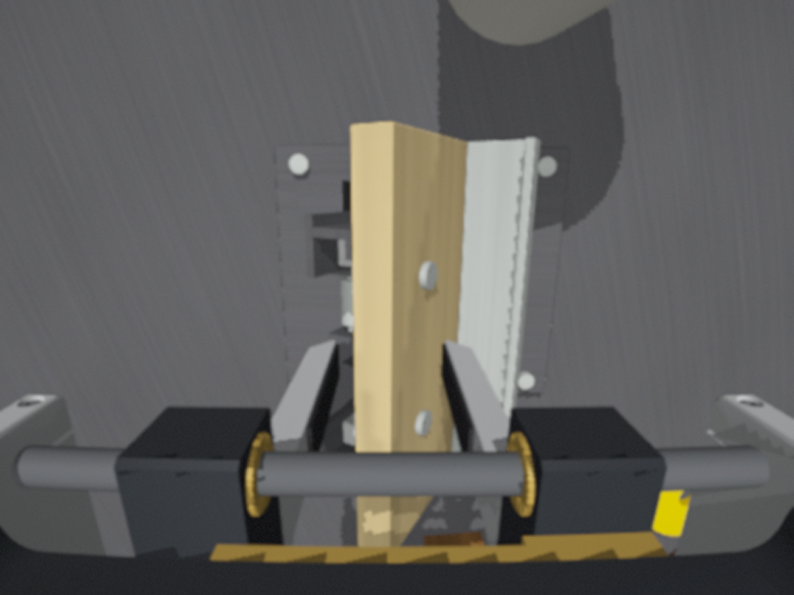

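The fingers at (320,380) and (465,380) straddle the board at (352–395). I close gently and watch the wrist force.

```bash
python3 -m crank '[{"offset":[0,0.003,0],"spin":0},{"offset":[0,0.003,0],"spin":0},{"offset":[0,0.003,0],"spin":0},{"offset":[0,0.003,0],"spin":0},{"offset":[0,0.003,0],"spin":0},{"offset":[0,0.003,0],"spin":0},{"offset":[0,0.003,0],"spin":0},{"offset":[0,0.003,0],"spin":0}]' 0 30
```

```text
clock: 5.08
eef_pos: [535.1, 218.6, 173.0]
eef_rot: [3.136, -0.004, 1.289]
wrist_force: [-2.5, -0.0, 5.6]
finger_gap: 26.8
```

```bash
python3 -m crank '[{"offset":[0,0,0],"spin":0},{"offset":[0,0,0],"spin":0},{"offset":[-0.0024,0.0007,0.0043],"spin":0},{"offset":[-0.0048,0.0014,0.0087],"spin":0},{"offset":[-0.0072,0.0021,0.013],"spin":0},{"offset":[-0.0096,0.0028,0.0173],"spin":0},{"offset":[-0.0096,0.0028,0.0173],"spin":0},{"offset":[-0.0096,0.0028,0.0173],"spin":0}]' 0 58
python3 - <<'E'
from h import *
s=manip.read_state();c=manip.camera('wrist');save(c,'w4.png',s=1.55)
E
```

```text
clock: 5.75
eef_pos: [526.2, 221.2, 190.6]
eef_rot: [3.134, -0.004, 1.289]
wrist_force: [4.7, -2.5, 0.5]
finger_gap: 25.2
```

View pics/w4.png

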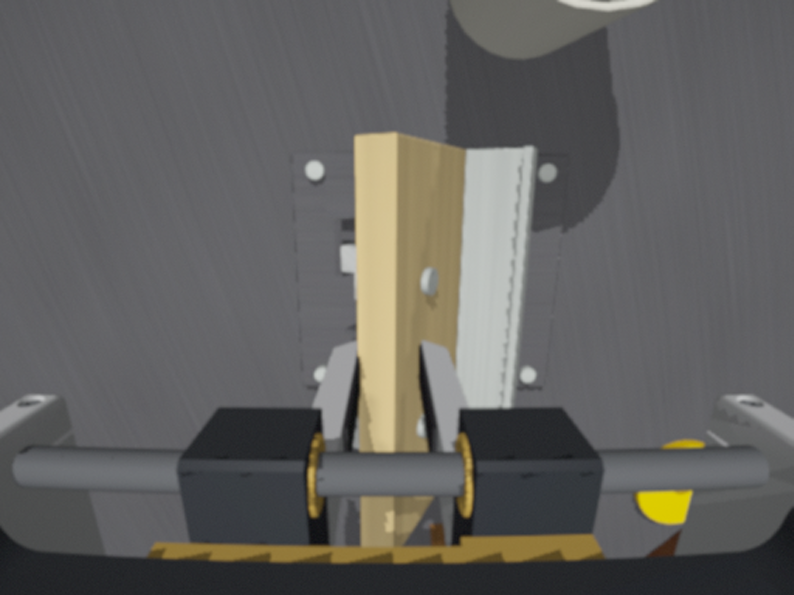

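The slide follows: the base shifts in the picture (bolt at (315,170)) while the board stays in the jaws. I keep lifting.

```bash
python3 -m crank '[{"offset":[-0.0029,0.0008,0.0052],"spin":0},{"offset":[-0.0058,0.0017,0.0104],"spin":0},{"offset":[-0.0086,0.0025,0.0156],"spin":0},{"offset":[-0.0115,0.0033,0.0208],"spin":0},{"offset":[-0.0144,0.0041,0.026],"spin":0},{"offset":[-0.0173,0.005,0.0312],"spin":0},{"offset":[-0.0192,0.0055,0.0346],"spin":0},{"offset":[-0.0192,0.0055,0.0346],"spin":0}]' 0 60
python3 -m crank '[{"offset":[-0.0029,0.0008,0.0052],"spin":0},{"offset":[-0.0058,0.0017,0.0104],"spin":0},{"offset":[-0.0086,0.0025,0.0156],"spin":0},{"offset":[-0.0115,0.0033,0.0208],"spin":0},{"offset":[-0.0144,0.0041,0.026],"spin":0},{"offset":[-0.0173,0.005,0.0312],"spin":0},{"offset":[-0.0192,0.0055,0.0346],"spin":0},{"offset":[-0.0192,0.0055,0.0346],"spin":0}]' 0 60
python3 - <<'E'
from h import *
import pickle
s=manip.read_state();c=manip.camera('wrist');pickle.dump((c,s),open('w5.pkl','wb'))
c2=manip.camera('scene');pickle.dump(c2,open('s5.pkl','wb'))
a=cv2.resize(c['pixels'],None,fx=1.05,fy=1.05)[:, :, ::-1];b=cv2.resize(c2['pixels'][180:300,260:420,::-1],(a.shape[1]*a.shape[0]//a.shape[0],a.shape[0]))[:,:]
im=np.hstack([a[:380,100:480],cv2.resize(c2['pixels'][160:320,260:430,::-1],(404,380),interpolation=cv2.INTER_CUBIC)]);cv2.imwrite('pics/w5.png',im)
E
```

```text
clock: 6.47
eef_pos: [507.5, 226.5, 225.5]
eef_rot: [3.132, -0.005, 1.289]
wrist_force: [5.0, -1.6, -0.8]
finger_gap: 25.1
clock: 7.13
eef_pos: [488.6, 231.8, 260.3]
eef_rot: [3.131, -0.005, 1.289]
wrist_force: [4.3, -1.2, -2.0]
finger_gap: 25.2
```

View pics/w5.png

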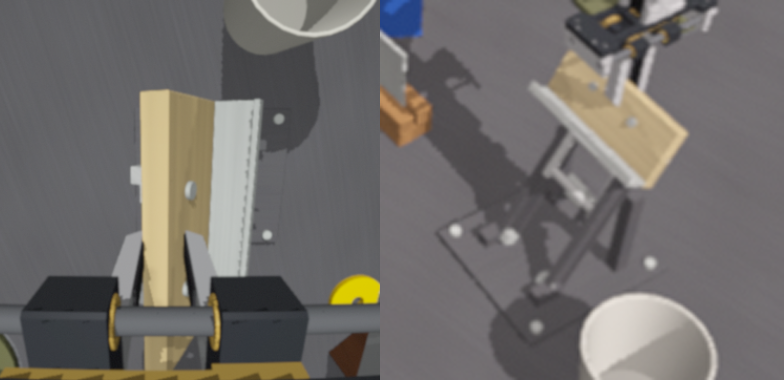

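The slide has risen about 99 mm and the grip is steady. I go to about 138 mm and pause.

```bash
python3 -m crank '[{"offset":[-0.0029,0.0008,0.0052],"spin":0},{"offset":[-0.0058,0.0017,0.0104],"spin":0},{"offset":[-0.0086,0.0025,0.0156],"spin":0},{"offset":[-0.0115,0.0033,0.0208],"spin":0},{"offset":[-0.0144,0.0041,0.026],"spin":0},{"offset":[-0.0173,0.005,0.0312],"spin":0},{"offset":[-0.0187,0.0054,0.0338],"spin":0},{"offset":[-0.0187,0.0054,0.0338],"spin":0}]' 0 60
python3 -m crank '[{"offset":[0,0,0],"spin":0},{"offset":[0,0,0],"spin":0},{"offset":[0,0,0],"spin":0},{"offset":[0.0024,-0.0007,-0.0043],"spin":0},{"offset":[0.0048,-0.0014,-0.0087],"spin":0},{"offset":[0.0072,-0.0021,-0.013],"spin":0},{"offset":[0.0096,-0.0028,-0.0173],"spin":0},{"offset":[0.0096,-0.0028,-0.0173],"spin":0}]' 0 60
python3 -m crank '[{"offset":[0.0014,-0.0004,-0.0026],"spin":0},{"offset":[0.0029,-0.0008,-0.0052],"spin":0},{"offset":[0.0043,-0.0012,-0.0078],"spin":0},{"offset":[0.0058,-0.0017,-0.0104],"spin":0},{"offset":[0.0072,-0.0021,-0.013],"spin":0},{"offset":[0.0082,-0.0023,-0.0147],"spin":0},{"offset":[0.0082,-0.0023,-0.0147],"spin":0},{"offset":[0.0082,-0.0023,-0.0147],"spin":0}]' 0 60
```

```text
clock: 7.9
eef_pos: [470.0, 237.1, 293.9]
eef_rot: [3.131, -0.004, 1.288]
wrist_force: [4.1, -2.0, -0.5]
finger_gap: 25.1
clock: 8.57
eef_pos: [480.0, 234.0, 275.2]
eef_rot: [3.132, -0.003, 1.288]
wrist_force: [6.8, -2.0, -6.5]
finger_gap: 25.3
clock: 9.23
eef_pos: [488.2, 231.6, 259.8]
eef_rot: [3.132, -0.003, 1.288]
wrist_force: [5.9, -2.0, -5.9]
finger_gap: 25.1
```

```bash
python3 -m crank '[{"offset":[0.0005,-0.0001,-0.0009],"spin":0},{"offset":[0.001,-0.0003,-0.0017],"spin":0},{"offset":[0.0014,-0.0004,-0.0026],"spin":0},{"offset":[0.0019,-0.0005,-0.0035],"spin":0},{"offset":[0.0024,-0.0007,-0.0043],"spin":0},{"offset":[0.0029,-0.0008,-0.0052],"spin":0},{"offset":[0.0034,-0.001,-0.006],"spin":0},{"offset":[0.0034,-0.001,-0.006],"spin":0}]' 0 60
python3 -m crank '[{"offset":[0.0003,-0.0001,-0.0005],"spin":0},{"offset":[0.0005,-0.0002,-0.0009],"spin":0},{"offset":[0.0007,-0.0002,-0.0013],"spin":0},{"offset":[0.001,-0.0003,-0.0018],"spin":0},{"offset":[0.0012,-0.0003,-0.0021],"spin":0},{"offset":[0.0014,-0.0004,-0.0026],"spin":0},{"offset":[0.0014,-0.0004,-0.0026],"spin":0},{"offset":[0.0014,-0.0004,-0.0026],"spin":0}]' 0 60
```

```text
clock: 9.9
eef_pos: [491.7, 230.5, 253.6]
eef_rot: [3.132, -0.003, 1.288]
wrist_force: [5.9, -1.6, -3.0]
finger_gap: 25.4
clock: 10.57
eef_pos: [493.1, 230.3, 251.5]
eef_rot: [3.132, -0.003, 1.288]
wrist_force: [0.8, -0.1, 5.1]
finger_gap: 25.3
```

Contact came at about 90.6 mm of lift, which is the locked height. I release, rise clear and check.

```bash
python3 -m crank '[{"offset":[0.0002,0,-0.0004],"spin":0},{"offset":[0.0002,0,-0.0004],"spin":0},{"offset":[0.0002,0,-0.0004],"spin":0},{"offset":[0.0002,0,-0.0004],"spin":0},{"offset":[0.0002,0,-0.0004],"spin":0},{"offset":[0.0002,0,-0.0004],"spin":0},{"offset":[0.0002,0,-0.0004],"spin":0},{"offset":[0.0002,0,-0.0004],"spin":0}]' 0.5 20
python3 -m crank '[{"offset":[0,0,0.03],"spin":0},{"offset":[0,0,0.07],"spin":0},{"offset":[0,-0.04,0.09],"spin":0},{"offset":[0,-0.08,0.09],"spin":0},{"offset":[0,-0.12,0.09],"spin":0},{"offset":[0,-0.15,0.09],"spin":0},{"offset":[0,-0.15,0.09],"spin":0},{"offset":[0,-0.15,0.09],"spin":0}]' 0.5
python3 - <<'E'
from h import *
import pickle
s=manip.read_state();c=manip.camera('wrist');c2=manip.camera('scene');pickle.dump((c,s,c2),open('w6.pkl','wb'))
im=np.hstack([cv2.resize(c['pixels'][0:230,110:380],(446,380)),cv2.resize(c2['pixels'][160:320,280:430],(354,380),interpolation=cv2.INTER_CUBIC)]);cv2.imwrite('pics/w6.png',im[:,:,::-1])
E
```

```text
clock: 11.23
eef_pos: [493.3, 230.2, 251.1]
eef_rot: [3.132, -0.003, 1.288]
wrist_force: [0.2, 0.3, -0.2]
finger_gap: 46.9
clock: 11.9
eef_pos: [493.3, 79.2, 341.3]
eef_rot: [3.132, -0.003, 1.285]
wrist_force: [-0.4, 0.7, 0.1]
finger_gap: 47.1
```

View pics/w6.png

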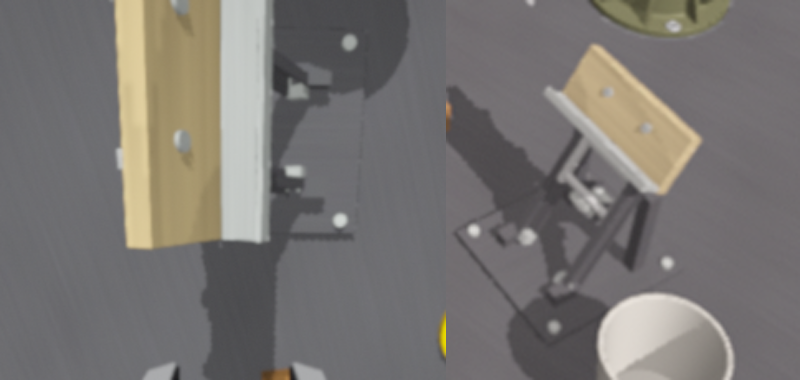

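The slide stays raised and locked after release. The board is at (175,120) in the wrist half and the open hand is clear of it. Next, wrist looks at the two plates.

```bash
python3 -m crank '[{"offset":[0.002,-0.04,0],"spin":3},{"offset":[0.004,-0.08,0],"spin":6},{"offset":[0.006,-0.12,0],"spin":9},{"offset":[0.008,-0.16,0],"spin":12},{"offset":[0.01,-0.2,0],"spin":15},{"offset":[0.012,-0.24,0],"spin":18},{"offset":[0.014,-0.27,0],"spin":20},{"offset":[0.014,-0.27,0],"spin":20}]' 0.5
cat > look.py <<'E'
from h import *
import pickle,sys
s=manip.read_state();c=manip.camera('wrist');pickle.dump((c,s),open(sys.argv[1]+'.pkl','wb'))
E
python3 look.py n1
python3 -m crank '[{"offset":[0,-0.04,0],"spin":0},{"offset":[0,-0.08,0],"spin":0},{"offset":[0,-0.12,0],"spin":0},{"offset":[0,-0.16,0],"spin":0},{"offset":[0,-0.2,0],"spin":0},{"offset":[0,-0.215,0],"spin":0},{"offset":[0,-0.215,0],"spin":0},{"offset":[0,-0.215,0],"spin":0}]' 0.5
python3 look.py wd1
python3 - <<'E'
from h import *
import pickle
ims=[]
for n,p in(('wd1',(507,-338,80)),('n1',(510,-121,80))):
    c,s=pickle.load(open(n+'.pkl','rb'));T=T_wc(c,s);q=proj(c,p,T)[0].astype(int);x,y=max(0,q[0]-65),max(0,q[1]-90);print(n,q,x,y)
    ims.append(cv2.resize(c['pixels'][y:y+180,x:x+130,::-1],(390,540),interpolation=cv2.INTER_CUBIC))
cv2.imwrite('pics/pl.png',np.hstack(ims))
E
```

```text
clock: 12.67
eef_pos: [507.5, -192.5, 340.0]
eef_rot: [3.134, -0.004, 1.637]
wrist_force: [-0.3, 0.5, -0.7]
finger_gap: 46.9
clock: 13.38
eef_pos: [508.6, -404.1, 339.6]
eef_rot: [3.134, -0.005, 1.637]
wrist_force: [-0.0, 0.4, 1.1]
finger_gap: 46.7
wd1 [252 127] 187 37
n1 [255 123] 190 33
```

View pics/pl.png

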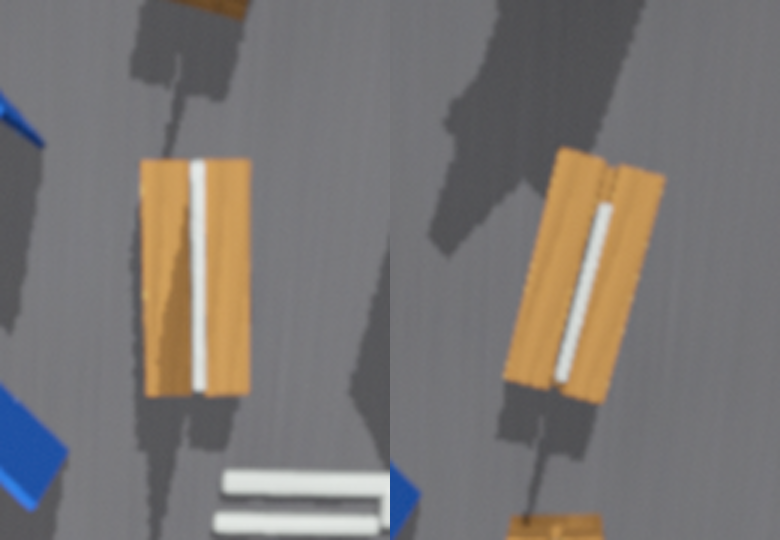

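Left crop is the wide plate, its top edge running from (198,160) to (200,391). Right crop is the narrow plate, from (606,203) to (562,383). Both are bare steel in timber slots. I convert these at z = 145.

Run:
```python
from h import *
import pickle
for n,o,e in(('wd1',(187,37),[[198,160],[200,391]]),('n1',(190,33),[[216,203],[172,383]])):
    c,s=pickle.load(open(n+'.pkl','rb'));T=T_wc(c,s)
    P=onz(c,np.array(e)/3.+o,T,145.);d=P[0]-P[1];print(n,P.round(1).tolist(),'mid',P.mean(0).round(1),'len',np.linalg.norm(d),'psi',np.degrees(np.arctan2(-d[0],d[1])),'yaw now',np.degrees(s['eef_rot'][2]))
c,s,c2=pickle.load(open('w6.pkl','rb'));T=T_wc(c,s)
from scipy.optimize import least_squares
psi=-.28;R=Ro.from_euler('z',psi).as_matrix();u=R@[-.5,0,.866];n=R@[.866,0,.5];Y=R@[0,1,0]
m=np.array([75*u-18*n-95*Y,75*u-95*Y,-95*Y])
uv=np.array([[128,246],[150,248],[221,238]])/1.652+[110,0]
m2=np.array([75*u-95*Y,75*u+95*Y,-95*Y,95*Y]);u2=np.array([[592-446,50],[690-446,142],[562-446,93],[657-446,190]])/[2.36,2.375]+[280,160]
f=lambda L:np.r_[(proj(c,m+L,T)-uv).ravel(),2*(proj(c2,m2+L,np.array(c2['extrinsics']))-u2).ravel()]
r=least_squares(f,[529.5,219.8,205.6],loss='soft_l1');print('ledge',r.x,r.fun.round(1))
```

```text
wd1 [[504.1, -289.3, 145.0], [511.8, -390.4, 145.0]] mid [ 508.  -339.8  145. ] len 101.41416815342036 psi 4.3835652959589195 yaw now 93.76742478814559
n1 [[515.6, -90.0, 145.0], [501.4, -170.4, 145.0]] mid [ 508.5 -130.2  145. ] len 81.6458788902617 psi -10.038637961102244 yaw now 93.80158666908235
ledge [525.05279091 220.2059282  198.39848344] [-0.1  0.4  1.  -0.  -0.8 -0.  -1.8 -2.1  2.3 -0.3 -0.9  1.5  1.8  0.6]
```

```bash
python3 -m crank '[{"offset":[-0.0006,0.032,-0.02],"spin":0.6},{"offset":[-0.0006,0.064,-0.04],"spin":0.6},{"offset":[-0.0006,0.064,-0.08],"spin":0.6},{"offset":[-0.0006,0.064,-0.12],"spin":0.6},{"offset":[-0.0006,0.064,-0.16],"spin":0.6},{"offset":[-0.0006,0.064,-0.2],"spin":0.6},{"offset":[-0.0006,0.064,-0.225],"spin":0.6},{"offset":[-0.0006,0.064,-0.24],"spin":0.6}]' 0.45
python3 -m crank '[{"offset":[0,0,0],"spin":0},{"offset":[0,0,0],"spin":0},{"offset":[0,0,0],"spin":0},{"offset":[0,0,0],"spin":0},{"offset":[0,0,0],"spin":0},{"offset":[0,0,0],"spin":0},{"offset":[0,0,0],"spin":0},{"offset":[0,0,0],"spin":0}]' 0 15
```

```text
clock: 14.1
eef_pos: [507.8, -336.5, 97.3]
eef_rot: [3.136, -0.007, 1.65]
wrist_force: [-0.3, 0.2, 1.0]
finger_gap: 42.6
clock: 14.77
eef_pos: [507.7, -336.7, 98.2]
eef_rot: [3.136, -0.006, 1.65]
wrist_force: [-3.3, 2.0, 6.6]
finger_gap: 5.0
```

Gripped, gap 5.0 mm. I lift, carry it to the stand and turn it to the ledge's heading.

```bash
python3 -m crank '[{"offset":[0,0,0],"spin":0},{"offset":[0,0,0],"spin":0},{"offset":[0,0,0.01],"spin":0},{"offset":[0,0,0.03],"spin":0},{"offset":[0,0,0.06],"spin":0},{"offset":[0,0,0.1],"spin":0},{"offset":[0,0,0.14],"spin":0},{"offset":[0,0,0.18],"spin":0}]' 0 45
python3 -m crank '[{"offset":[0.001,0.015,0.03],"spin":0},{"offset":[0.002,0.05,0.06],"spin":-2},{"offset":[0.003,0.085,0.08],"spin":-5},{"offset":[0.004,0.12,0.09],"spin":-8},{"offset":[0.005,0.155,0.09],"spin":-11},{"offset":[0.006,0.19,0.09],"spin":-14},{"offset":[0.007,0.225,0.09],"spin":-17},{"offset":[0.009,0.26,0.09],"spin":-20}]' 0 45
python3 -m crank '[{"offset":[0.001,0.035,0],"spin":-0.5},{"offset":[0.002,0.07,0],"spin":-0.5},{"offset":[0.003,0.105,0],"spin":-0.5},{"offset":[0.004,0.14,0],"spin":-0.5},{"offset":[0.006,0.175,0],"spin":-0.5},{"offset":[0.008,0.21,0],"spin":-0.5},{"offset":[0.009,0.23,0],"spin":-0.5},{"offset":[0.009,0.24,0],"spin":-0.5}]' 0 45
```

```text
clock: 15.43
eef_pos: [507.3, -336.4, 280.5]
eef_rot: [3.136, -0.007, 1.65]
wrist_force: [1.1, -1.0, -5.0]
finger_gap: 4.8
clock: 16.1
eef_pos: [515.6, -74.7, 371.1]
eef_rot: [3.136, -0.007, 1.298]
wrist_force: [0.2, -0.8, -4.1]
finger_gap: 4.9
clock: 16.77
eef_pos: [524.1, 167.9, 371.2]
eef_rot: [3.136, -0.007, 1.292]
wrist_force: [0.0, -0.8, -4.5]
finger_gap: 4.9
```

```bash
python3 -m crank '[{"offset":[0.001,0.013,0],"spin":0},{"offset":[0.0018,0.025,0],"spin":0},{"offset":[0.0018,0.025,-0.02],"spin":0},{"offset":[0.0018,0.025,-0.04],"spin":0},{"offset":[0.0018,0.025,-0.06],"spin":0},{"offset":[0.0018,0.025,-0.07],"spin":0},{"offset":[0.0018,0.025,-0.075],"spin":0},{"offset":[0.0018,0.025,-0.075],"spin":0}]' 0 45
python3 - <<'E'
from h import *
import pickle
s=manip.read_state();c=manip.camera('scene');w=manip.camera('wrist');pickle.dump((c,w,s),open('p1.pkl','wb'))
print(s['eef_pos'])
im=np.hstack([cv2.resize(w['pixels'][60:320,110:380],(400,385)),cv2.resize(c['pixels'][140:300,270:430],(385,385),interpolation=cv2.INTER_CUBIC)]);cv2.imwrite('pics/p1.png',im[:,:,::-1])
E
```

```text
clock: 17.43
eef_pos: [525.9, 192.5, 295.9]
eef_rot: [3.137, -0.006, 1.291]
wrist_force: [-0.1, -0.7, -4.2]
finger_gap: 4.9
[525.86485294 192.53447609 295.90651236]
```

View pics/p1.png

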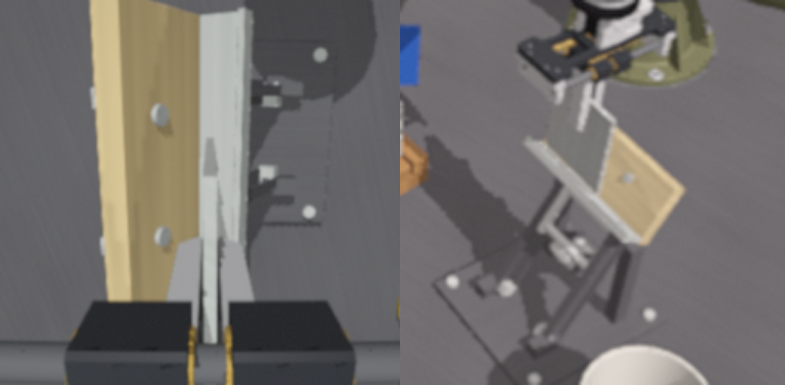

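The plate hangs over the trough: in the wrist half at (210,200), in front of the corner line at x≈200. In the scene half it is over the ledge's -y end. I lower it to contact.

```bash
python3 -m crank '[{"offset":[0,0,-0.002],"spin":0},{"offset":[0,0,-0.004],"spin":0},{"offset":[0,0,-0.006],"spin":0},{"offset":[0,0,-0.008],"spin":0},{"offset":[0,0,-0.01],"spin":0},{"offset":[0,0,-0.012],"spin":0},{"offset":[0,0,-0.012],"spin":0},{"offset":[0,0,-0.012],"spin":0}]' 0 45
python3 -m crank '[{"offset":[0,0,-0.0005],"spin":0},{"offset":[0,0,-0.001],"spin":0},{"offset":[0,0,-0.0015],"spin":0},{"offset":[0,0,-0.002],"spin":0},{"offset":[0,0,-0.0025],"spin":0},{"offset":[0,0,-0.003],"spin":0},{"offset":[0,0,-0.003],"spin":0},{"offset":[0,0,-0.003],"spin":0}]' 0 45
```

```text
clock: 18.2
eef_pos: [526.3, 192.7, 286.6]
eef_rot: [3.134, -0.008, 1.292]
wrist_force: [-2.4, -1.6, 5.3]
finger_gap: 4.6
clock: 18.87
eef_pos: [526.4, 192.6, 286.1]
eef_rot: [3.131, -0.01, 1.292]
wrist_force: [-6.3, -1.9, 17.2]
finger_gap: 4.5
```

```bash
python3 -m crank '[{"offset":[0,0,0.0005],"spin":0},{"offset":[-0.0008,0.0002,0.0002],"spin":0},{"offset":[-0.0016,0.0005,-0.0003],"spin":0},{"offset":[-0.0024,0.0007,-0.0008],"spin":0},{"offset":[-0.0032,0.0009,-0.0013],"spin":0},{"offset":[-0.004,0.0012,-0.0018],"spin":0},{"offset":[-0.004,0.0012,-0.0018],"spin":0},{"offset":[-0.004,0.0012,-0.0018],"spin":0}]' 0 45
```

```text
clock: 19.53
eef_pos: [522.5, 194.1, 284.6]
eef_rot: [3.13, -0.01, 1.292]
wrist_force: [-1.4, -0.7, 5.2]
finger_gap: 4.8
```

```bash
python3 -m crank '[{"offset":[-0.0008,0.0002,-0.0005],"spin":0},{"offset":[-0.0016,0.0005,-0.001],"spin":0},{"offset":[-0.0024,0.0007,-0.0015],"spin":0},{"offset":[-0.0032,0.0009,-0.002],"spin":0},{"offset":[-0.004,0.0012,-0.0025],"spin":0},{"offset":[-0.0045,0.0013,-0.0027],"spin":0},{"offset":[-0.0045,0.0013,-0.0027],"spin":0},{"offset":[-0.0045,0.0013,-0.0027],"spin":0}]' 0 45
python3 -c "
from cell import manip;s=manip.read_state();print(s['eef_pos'],s['wrist_force'])"
```

```text
clock: 20.2
eef_pos: [519.6, 195.0, 283.3]
eef_rot: [3.125, -0.012, 1.291]
wrist_force: [7.7, -2.6, 9.5]
finger_gap: 4.9
[519.61855968 194.99933722 283.25864098] [ 7.67849032 -2.57856263  9.51655719]
```

The plate sits in the corner: the ledge carries it from below and the board pushes back with 8 N. I open slightly and let it lean back under finger guidance.

```bash
python3 -m crank '[{"offset":[0,0,0],"spin":0},{"offset":[-0.0005,0.0001,0],"spin":0},{"offset":[-0.001,0.0003,0],"spin":0},{"offset":[-0.002,0.0006,0],"spin":0},{"offset":[-0.004,0.0011,0],"spin":0},{"offset":[-0.006,0.0017,0],"spin":0},{"offset":[-0.008,0.0023,0],"spin":0},{"offset":[-0.0096,0.0028,0],"spin":0}]' 0.28 20
python3 -m crank '[{"offset":[-0.0024,0.0007,0],"spin":0},{"offset":[-0.0048,0.0014,0],"spin":0},{"offset":[-0.0072,0.0021,0],"spin":0},{"offset":[-0.0096,0.0028,0],"spin":0},{"offset":[-0.012,0.0034,0],"spin":0},{"offset":[-0.0144,0.0041,0],"spin":0},{"offset":[-0.0168,0.0048,0],"spin":0},{"offset":[-0.0192,0.0055,0],"spin":0}]' 0.28
python3 look.py l1
python3 -m crank '[{"offset":[-0.0019,0.0006,0],"spin":0},{"offset":[-0.0038,0.0011,0],"spin":0},{"offset":[-0.0058,0.0017,0],"spin":0},{"offset":[-0.0077,0.0022,0],"spin":0},{"offset":[-0.0096,0.0028,0],"spin":0},{"offset":[-0.0115,0.0033,0],"spin":0},{"offset":[-0.0134,0.0039,0],"spin":0},{"offset":[-0.0144,0.0042,0],"spin":0}]' 0.28
```

```text
clock: 20.87
eef_pos: [509.7, 197.9, 283.2]
eef_rot: [3.125, -0.012, 1.291]
wrist_force: [-0.6, 0.7, -0.5]
finger_gap: 26.4
clock: 21.53
eef_pos: [490.2, 203.5, 283.2]
eef_rot: [3.125, -0.012, 1.291]
wrist_force: [-0.5, 0.6, -0.4]
finger_gap: 26.5
clock: 22.25
eef_pos: [475.3, 207.9, 283.3]
eef_rot: [3.125, -0.012, 1.291]
wrist_force: [-0.1, 0.1, -0.3]
finger_gap: 26.2
```

```bash
python3 -m crank '[{"offset":[-0.001,0.0003,0],"spin":0},{"offset":[-0.002,0.0006,0],"spin":0},{"offset":[-0.003,0.0009,0],"spin":0},{"offset":[-0.004,0.0012,0],"spin":0},{"offset":[-0.004,0.0012,0],"spin":0},{"offset":[-0.004,0.0012,0],"spin":0},{"offset":[-0.004,0.0012,0],"spin":0},{"offset":[-0.004,0.0012,0],"spin":0}]' 0.28
python3 -m crank '[{"offset":[0,0,0],"spin":0},{"offset":[0,0,0],"spin":0},{"offset":[0,0,0],"spin":0},{"offset":[0,0,0],"spin":0},{"offset":[0,0,0.01],"spin":0},{"offset":[0,0,0.03],"spin":0},{"offset":[0,0,0.06],"spin":0},{"offset":[0,0,0.1],"spin":0}]' 0.55
python3 -m crank '[{"offset":[0,-0.03,0.02],"spin":0},{"offset":[0,-0.07,0.02],"spin":0},{"offset":[0.003,-0.11,0.02],"spin":2},{"offset":[0.006,-0.15,0.02],"spin":4},{"offset":[0.009,-0.17,0.02],"spin":6},{"offset":[0.009,-0.17,0.02],"spin":6},{"offset":[0.009,-0.17,0.02],"spin":6},{"offset":[0.009,-0.17,0.02],"spin":6}]' 0.5
python3 - <<'E'
from h import *
import pickle
s=manip.read_state();c=manip.camera('scene');w=manip.camera('wrist');pickle.dump((c,w,s),open('p2.pkl','wb'))
im=np.hstack([cv2.resize(w['pixels'][0:260,110:380],(400,385)),cv2.resize(c['pixels'][140:300,270:430],(385,385),interpolation=cv2.INTER_CUBIC)]);cv2.imwrite('pics/p2.png',im[:,:,::-1])
E
```

```text
clock: 22.92
eef_pos: [471.4, 209.1, 283.3]
eef_rot: [3.125, -0.012, 1.291]
wrist_force: [0.0, 0.6, 0.2]
finger_gap: 26.3
clock: 23.58
eef_pos: [470.7, 208.8, 383.5]
eef_rot: [3.127, -0.01, 1.291]
wrist_force: [0.5, 0.9, -0.3]
finger_gap: 51.5
clock: 24.25
eef_pos: [479.7, 39.4, 404.0]
eef_rot: [3.127, -0.01, 1.396]
wrist_force: [0.5, 0.5, 0.0]
finger_gap: 46.6
```

View pics/p2.png

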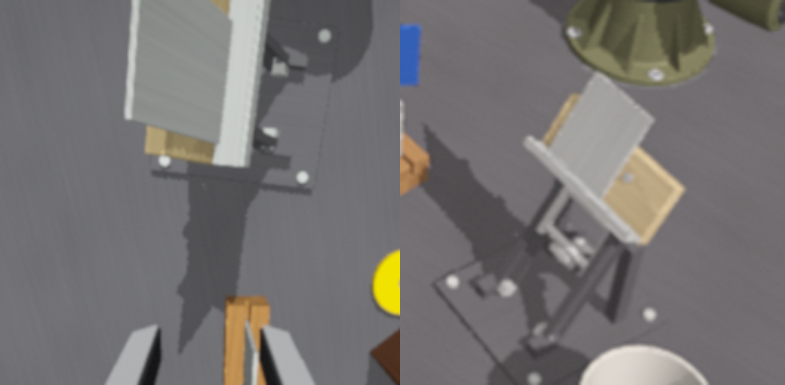

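The wide plate leans against the board. In the scene half its top corners are at (598,73) and (652,120), and its foot is in the trough. I compute its exact position along the ledge.

Run:
```python
from h import *
import pickle
c,w,s=pickle.load(open('p2.pkl','rb'));Ts=np.array(c['extrinsics']);Tw=T_wc(w,s)
R=Ro.from_euler('z',-.28).as_matrix();C=np.array([525.9,220.8,207.9]);u=R@[-.5,0,.866];n=R@[.866,0,.5];Y=R@[0,1,0]
def pl(c,uv,T,off):
    o,v=ray(c,uv,T);k=((C+off*n-o)@n)/(v@n);P=o+v*k[:,None]-C;return np.c_[P@n,P@Y,P@u].round(1).tolist()
a=(np.array([[598-400,73],[652-400,120],[600-400,198]])/2.406+[270,140])
print('scene plate TL,TR,BR',pl(c,a,Ts,5))
b=np.array([[127,118],[218,140]])/1.481+[110,0]
print('wrist plate top -y corner, bottom -y',pl(w,b,Tw,5))
print('scene board top +y corner (exp 95,75)',pl(c,np.array([[683-400,188]])/2.406+[270,140],Ts,0),'wrist board -y top corner(exp -95) ',pl(w,np.array([[147,153],[213,163]])/1.481+[110,0],Tw,0))
```

```text
scene plate TL,TR,BR [[5.0, -73.2, 117.2], [5.0, 23.5, 117.2], [5.0, 22.5, -0.3]]
wrist plate top -y corner, bottom -y [[5.0, -79.4, 121.7], [5.0, -76.1, 0.6]]
scene board top +y corner (exp 95,75) [[0.0, 101.8, 78.6]] wrist board -y top corner(exp -95)  [[-0.0, -97.7, 92.9], [-0.0, -95.8, -3.8]]
```

```bash
python3 -m crank '[{"offset":[0.006,-0.035,0],"spin":0},{"offset":[0.012,-0.07,0],"spin":0},{"offset":[0.018,-0.105,0],"spin":0},{"offset":[0.024,-0.14,-0.015],"spin":0},{"offset":[0.029,-0.17,-0.045],"spin":0},{"offset":[0.029,-0.17,-0.085],"spin":0},{"offset":[0.029,-0.17,-0.12],"spin":0},{"offset":[0.029,-0.17,-0.14],"spin":0}]' 0.45
python3 -m crank '[{"offset":[0,0,-0.03],"spin":0},{"offset":[0,0,-0.06],"spin":0},{"offset":[0,0,-0.09],"spin":0},{"offset":[0,0,-0.12],"spin":0},{"offset":[0,0,-0.145],"spin":0},{"offset":[0,0,-0.16],"spin":0},{"offset":[0,0,-0.164],"spin":0},{"offset":[0,0,-0.164],"spin":0}]' 0.45
python3 -m crank '[{"offset":[0,0,0],"spin":0},{"offset":[0,0,0],"spin":0},{"offset":[0,0,0],"spin":0},{"offset":[0,0,0],"spin":0},{"offset":[0,0,0],"spin":0},{"offset":[0,0,0],"spin":0},{"offset":[0,0,0],"spin":0},{"offset":[0,0,0],"spin":0}]' 0 15
```

```text
clock: 25.02
eef_pos: [507.7, -129.4, 259.7]
eef_rot: [3.132, -0.011, 1.397]
wrist_force: [0.4, -0.3, -0.2]
finger_gap: 42.1
clock: 25.68
eef_pos: [507.6, -128.5, 95.1]
eef_rot: [3.133, -0.011, 1.398]
wrist_force: [0.0, -0.9, 0.6]
finger_gap: 42.4
clock: 26.35
eef_pos: [507.8, -128.6, 95.4]
eef_rot: [3.133, -0.011, 1.398]
wrist_force: [-1.4, -0.2, 4.0]
finger_gap: 4.9
```

```bash
python3 -m crank '[{"offset":[0,0,0],"spin":0},{"offset":[0,0,0],"spin":0},{"offset":[0,0,0.01],"spin":0},{"offset":[0,0,0.03],"spin":0},{"offset":[0,0,0.06],"spin":0},{"offset":[0,0,0.1],"spin":0},{"offset":[0,0,0.14],"spin":0},{"offset":[0,0,0.18],"spin":0}]' 0 45
python3 -m crank '[{"offset":[0.004,0.01,0.035],"spin":0},{"offset":[0.01,0.03,0.065],"spin":0},{"offset":[0.018,0.055,0.095],"spin":0},{"offset":[0.027,0.085,0.115],"spin":-1},{"offset":[0.036,0.12,0.12],"spin":-1},{"offset":[0.045,0.155,0.12],"spin":-1},{"offset":[0.052,0.19,0.12],"spin":-1},{"offset":[0.055,0.225,0.12],"spin":-1}]' 0 45
python3 -m crank '[{"offset":[0,0.035,0],"spin":0},{"offset":[0,0.07,0],"spin":0},{"offset":[0,0.105,0],"spin":0},{"offset":[0,0.135,0],"spin":0},{"offset":[-0.006,0.15,0],"spin":0},{"offset":[-0.012,0.156,-0.01],"spin":0},{"offset":[-0.018,0.156,-0.03],"spin":0},{"offset":[-0.018,0.156,-0.05],"spin":0}]' 0 45
```

```text
clock: 27.02
eef_pos: [507.0, -128.4, 277.4]
eef_rot: [3.134, -0.011, 1.398]
wrist_force: [0.4, -0.8, -4.1]
finger_gap: 4.9
clock: 27.68
eef_pos: [561.9, 98.3, 397.0]
eef_rot: [3.136, -0.011, 1.38]
wrist_force: [0.0, -0.6, -5.3]
finger_gap: 4.6
clock: 28.35
eef_pos: [542.9, 254.9, 346.8]
eef_rot: [3.136, -0.011, 1.382]
wrist_force: [0.0, -0.6, -4.0]
finger_gap: 4.8
```

```bash
python3 -m crank '[{"offset":[0.0005,0,-0.012],"spin":0},{"offset":[0.001,0,-0.024],"spin":0},{"offset":[0.001,0,-0.036],"spin":0},{"offset":[0.001,0,-0.045],"spin":0},{"offset":[0.001,0,-0.05],"spin":0},{"offset":[0.001,0,-0.053],"spin":0},{"offset":[0.001,0,-0.053],"spin":0},{"offset":[0.001,0,-0.053],"spin":0}]' 0 45
python3 -m crank '[{"offset":[0,0,-0.0012],"spin":0},{"offset":[0,0,-0.0025],"spin":0},{"offset":[0,0,-0.004],"spin":0},{"offset":[0,0,-0.005],"spin":0},{"offset":[0,0,-0.006],"spin":0},{"offset":[0,0,-0.007],"spin":0},{"offset":[0,0,-0.008],"spin":0},{"offset":[0,0,-0.008],"spin":0}]' 0 45
```

```text
clock: 29.02
eef_pos: [543.9, 255.0, 294.3]
eef_rot: [3.135, -0.011, 1.382]
wrist_force: [-0.7, -1.3, -4.2]
finger_gap: 4.7
clock: 29.68
eef_pos: [543.9, 255.0, 286.1]
eef_rot: [3.135, -0.011, 1.382]
wrist_force: [0.2, 0.9, -4.2]
finger_gap: 5.1
```

```bash
python3 -m crank '[{"offset":[0,0,-0.0005],"spin":0},{"offset":[0,0,-0.001],"spin":0},{"offset":[0,0,-0.0015],"spin":0},{"offset":[0,0,-0.002],"spin":0},{"offset":[0,0,-0.0025],"spin":0},{"offset":[0,0,-0.003],"spin":0},{"offset":[0,0,-0.0035],"spin":0},{"offset":[0,0,-0.0035],"spin":0}]' 0 45
```

```text
clock: 30.35
eef_pos: [544.3, 255.1, 284.8]
eef_rot: [3.132, -0.013, 1.382]
wrist_force: [-1.6, -0.7, 12.6]
finger_gap: 5.0
```

```bash
python3 -m crank '[{"offset":[0,0,0.0008],"spin":0},{"offset":[-0.0006,0.0002,0.0006],"spin":0},{"offset":[-0.0012,0.0004,0.0003],"spin":0},{"offset":[-0.0018,0.0006,0],"spin":0},{"offset":[-0.0024,0.0008,-0.0004],"spin":0},{"offset":[-0.003,0.0009,-0.0008],"spin":0},{"offset":[-0.003,0.0009,-0.0008],"spin":0},{"offset":[-0.003,0.0009,-0.0008],"spin":0}]' 0 45
```

```text
clock: 31.02
eef_pos: [541.1, 256.0, 283.8]
eef_rot: [3.133, -0.013, 1.382]
wrist_force: [-1.7, 1.3, 0.2]
finger_gap: 4.4
```

```bash
python3 -m crank '[{"offset":[-0.0005,0.0001,-0.0005],"spin":0},{"offset":[-0.001,0.0003,-0.001],"spin":0},{"offset":[-0.0015,0.0004,-0.0014],"spin":0},{"offset":[-0.002,0.0006,-0.0017],"spin":0},{"offset":[-0.0025,0.0007,-0.002],"spin":0},{"offset":[-0.003,0.0009,-0.0022],"spin":0},{"offset":[-0.003,0.0009,-0.0022],"spin":0},{"offset":[-0.003,0.0009,-0.0022],"spin":0}]' 0 45
```

```text
clock: 31.68
eef_pos: [539.8, 256.4, 283.4]
eef_rot: [3.127, -0.014, 1.381]
wrist_force: [8.1, -2.5, 8.3]
finger_gap: 4.8
```

```bash
python3 -m crank '[{"offset":[0,0,0],"spin":0},{"offset":[-0.0005,0.0001,0],"spin":0},{"offset":[-0.001,0.0003,0],"spin":0},{"offset":[-0.002,0.0006,0],"spin":0},{"offset":[-0.004,0.0011,0],"spin":0},{"offset":[-0.006,0.0017,0],"spin":0},{"offset":[-0.008,0.0023,0],"spin":0},{"offset":[-0.0096,0.0028,0],"spin":0}]' 0.28 20
python3 -m crank '[{"offset":[-0.0024,0.0007,0],"spin":0},{"offset":[-0.0048,0.0014,0],"spin":0},{"offset":[-0.0072,0.0021,0],"spin":0},{"offset":[-0.0096,0.0028,0],"spin":0},{"offset":[-0.012,0.0034,0],"spin":0},{"offset":[-0.0144,0.0041,0],"spin":0},{"offset":[-0.0168,0.0048,0],"spin":0},{"offset":[-0.0192,0.0055,0],"spin":0}]' 0.28
python3 -m crank '[{"offset":[-0.0019,0.0006,0],"spin":0},{"offset":[-0.0038,0.0011,0],"spin":0},{"offset":[-0.0058,0.0017,0],"spin":0},{"offset":[-0.0077,0.0022,0],"spin":0},{"offset":[-0.0096,0.0028,0],"spin":0},{"offset":[-0.0115,0.0033,0],"spin":0},{"offset":[-0.0134,0.0039,0],"spin":0},{"offset":[-0.0134,0.0039,0],"spin":0}]' 0.28
python3 -m crank '[{"offset":[-0.001,0.0003,0],"spin":0},{"offset":[-0.002,0.0006,0],"spin":0},{"offset":[-0.003,0.0009,0],"spin":0},{"offset":[-0.003,0.0009,0],"spin":0},{"offset":[-0.003,0.0009,0],"spin":0},{"offset":[-0.003,0.0009,0],"spin":0},{"offset":[-0.003,0.0009,0],"spin":0},{"offset":[-0.003,0.0009,0],"spin":0}]' 0.28
```

```text
clock: 32.35
eef_pos: [529.8, 259.4, 283.4]
eef_rot: [3.127, -0.014, 1.381]
wrist_force: [-0.8, 1.1, 0.2]
finger_gap: 26.2
clock: 33.02
eef_pos: [510.4, 264.9, 283.4]
eef_rot: [3.127, -0.014, 1.381]
wrist_force: [-0.9, -0.9, -0.7]
finger_gap: 26.3
clock: 33.68
eef_pos: [496.7, 268.9, 283.4]
eef_rot: [3.127, -0.014, 1.381]
wrist_force: [-0.5, -0.7, -0.6]
finger_gap: 26.2
clock: 34.35
eef_pos: [493.7, 269.8, 283.4]
eef_rot: [3.127, -0.014, 1.381]
wrist_force: [-0.2, -0.5, 0.3]
finger_gap: 26.1
```

Now I open, rise and retreat, then take the last look.

```bash
python3 -m crank '[{"offset":[0,0,0],"spin":0},{"offset":[0,0,0],"spin":0},{"offset":[0,0,0],"spin":0},{"offset":[0,0,0],"spin":0},{"offset":[0,0,0.01],"spin":0},{"offset":[0,0,0.03],"spin":0},{"offset":[0,0,0.06],"spin":0},{"offset":[0,0,0.1],"spin":0}]' 0.55
python3 -m crank '[{"offset":[0,-0.03,0.02],"spin":0},{"offset":[0,-0.07,0.02],"spin":0},{"offset":[0,-0.11,0.02],"spin":0},{"offset":[0,-0.15,0.02],"spin":0},{"offset":[0,-0.18,0.02],"spin":0},{"offset":[0,-0.18,0.02],"spin":0},{"offset":[0,-0.18,0.02],"spin":0},{"offset":[0,-0.18,0.02],"spin":0}]' 0.55
python3 - <<'E'
from h import *
import pickle
s=manip.read_state();c=manip.camera('scene');w=manip.camera('wrist');pickle.dump((c,w,s),open('p3.pkl','wb'))
im=np.hstack([cv2.resize(w['pixels'][0:260,110:380],(400,385)),cv2.resize(c['pixels'][150:270,290:410],(385,385),interpolation=cv2.INTER_CUBIC)]);cv2.imwrite('pics/p3.png',im[:,:,::-1])
E
```

```text
clock: 35.02
eef_pos: [493.2, 269.5, 383.5]
eef_rot: [3.13, -0.012, 1.381]
wrist_force: [-0.4, 0.0, 0.5]
finger_gap: 51.5
clock: 35.68
eef_pos: [493.1, 89.9, 404.1]
eef_rot: [3.129, -0.012, 1.381]
wrist_force: [-0.4, 1.0, -0.1]
finger_gap: 51.6
```

View pics/p3.png

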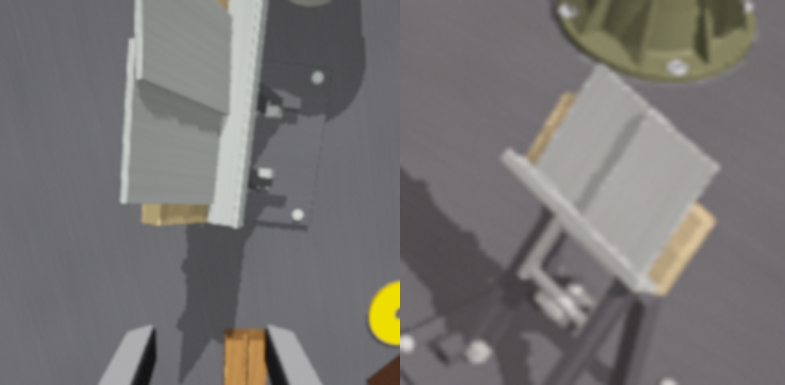

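The wrist half shows the wide plate at (170,150), with the narrow plate lying over its +y edge. The narrow plate's near edge runs from (140,78) to (226,113). I compute the overlap.

Run:
```python
from h import *
import pickle
c,w,s=pickle.load(open('p3.pkl','rb'));Ts=np.array(c['extrinsics']);Tw=T_wc(w,s)
R=Ro.from_euler('z',-.28).as_matrix();C=np.array([525.9,220.8,207.9]);u=R@[-.5,0,.866];n=R@[.866,0,.5];Y=R@[0,1,0]
def pl(c,uv,T,off):
    o,v=ray(c,uv,T);k=((C+off*n-o)@n)/(v@n);P=o+v*k[:,None]-C;return np.c_[P@Y,P@u].round(1).tolist()
f=lambda a:(np.array(a)-[400,0])/3.208+[290,150]
print('scene wide TL',pl(c,f([[603,68]]),Ts,5),'narrow TL,TR,BR',pl(c,f([[646,108]]),Ts,11),pl(c,f([[718,167],[650,265]]),Ts,6))
g=lambda a:np.array(a)/1.481+[110,0]
print('wrist wide top,bot',pl(w,g([[124,203],[212,205]]),Tw,5),'narrow top,bot',pl(w,g([[140,78],[228,113]]),Tw,11))
```

```text
scene wide TL [[-68.8, 117.2]] narrow TL,TR,BR [[-5.4, 117.5]] [[81.4, 118.4], [80.3, 9.1]]
wrist wide top,bot [[-78.8, 120.6], [-80.2, 0.4]] narrow top,bot [[-2.0, 118.1], [-0.3, -2.4]]
```

The wrist view and dead reckoning give an overlap of about 22 to 24 mm. The coarse scene view disagrees, giving 30 mm or more. I take one better-centred wrist shot and measure it numerically on the rectified plate plane.

```bash
python3 -m crank '[{"offset":[0.005,0.02,0.01],"spin":-2},{"offset":[0.01,0.04,0.02],"spin":-5},{"offset":[0.015,0.06,0.03],"spin":-5},{"offset":[0.015,0.06,0.03],"spin":-5},{"offset":[0.015,0.06,0.03],"spin":-5},{"offset":[0.015,0.06,0.03],"spin":-5},{"offset":[0.015,0.06,0.03],"spin":-5},{"offset":[0.015,0.06,0.03],"spin":-5}]' 0.55
python3 look.py f1
python3 - <<'E'
from h import *
import pickle
w,s=pickle.load(open('f1.pkl','rb'));Tw=T_wc(w,s);pc,_,_=pickle.load(open('p3.pkl','rb'))
R=Ro.from_euler('z',-.28).as_matrix();C=np.array([525.9,220.8,207.9]);u=R@[-.5,0,.866];n=R@[.866,0,.5];Y=R@[0,1,0]
ys=np.arange(-115,116,1.)
for nm,c,T in(('wrist',w,Tw),('scene',pc,np.array(pc['extrinsics']))):
  im=cv2.cvtColor(c['pixels'],cv2.COLOR_RGB2GRAY).astype(np.float32);sat=(c['pixels'].max(2).astype(np.float32)-c['pixels'].min(2))
  for off in(5,10):
    for a,b in((20,60),(85,112)):
      us=np.arange(a,b,2.);P=C+off*n+ys[None,:,None]*Y+us[:,None,None]*u
      q=proj(c,P.reshape(-1,3),T).astype(np.float32).reshape(len(us),len(ys),2)
      v=cv2.remap(im,q[...,0],q[...,1],cv2.INTER_LINEAR).mean(0);g=np.gradient(cv2.GaussianBlur(v[None],(0,0),1.2)[0])
      pk=[i for i in range(2,len(g)-2) if abs(g[i])>2 and abs(g[i])==max(abs(g[i-2:i+3]))]
      print(nm,off,(a,b),[(ys[i],round(float(g[i]),1)) for i in pk])
E
```

```text
clock: 36.45
eef_pos: [508.0, 150.1, 433.5]
eef_rot: [3.13, -0.012, 1.295]
wrist_force: [-0.1, -0.2, -0.1]
finger_gap: 51.7
wrist 5 (20, 60) [(np.float64(-93.0), 8.7), (np.float64(-87.0), -3.5), (np.float64(-79.0), 4.5), (np.float64(-19.0), -4.4), (np.float64(-1.0), 6.7), (np.float64(93.0), -7.9)]
wrist 5 (85, 112) [(np.float64(-112.0), -5.6), (np.float64(-88.0), 4.1), (np.float64(-19.0), -3.2), (np.float64(-2.0), 8.4), (np.float64(77.0), 6.4), (np.float64(88.0), -9.0)]
wrist 10 (20, 60) [(np.float64(-91.0), 9.4), (np.float64(-85.0), -3.4), (np.float64(-77.0), 4.9), (np.float64(-18.0), -4.4), (np.float64(-1.0), 6.6), (np.float64(91.0), -7.6)]
wrist 10 (85, 112) [(np.float64(-110.0), -3.1), (np.float64(-90.0), 4.6), (np.float64(-18.0), -4.2), (np.float64(-1.0), 7.3), (np.float64(76.0), 10.8), (np.float64(87.0), -9.9)]
scene 5 (20, 60) [(np.float64(-93.0), 6.3), (np.float64(-78.0), 2.4), (np.float64(-19.0), -3.2), (np.float64(-7.0), 4.0), (np.float64(95.0), 3.5), (np.float64(106.0), -10.1)]
scene 5 (85, 112) [(np.float64(-79.0), 6.1), (np.float64(-18.0), -2.4), (np.float64(-6.0), 3.7), (np.float64(80.0), -7.5)]
scene 10 (20, 60) [(np.float64(-90.0), 6.3), (np.float64(-75.0), 2.6), (np.float64(-16.0), -3.2), (np.float64(-4.0), 4.0), (np.float64(97.0), 3.5), (np.float64(108.0), -10.2)]
scene 10 (85, 112) [(np.float64(-76.0), 6.1), (np.float64(-16.0), -2.6), (np.float64(-3.0), 3.9), (np.float64(83.0), -7.4)]
```

All the estimates fall between 22 and 25 mm, the slide is still raised, and the hand is clear. I hand in.

```bash
python3 -c "
from cell import manip;print(manip.sign_off())"
```

```text
the job is handed in; nothing more can be done
None
```

The job is done and handed in at about 36.5 s. The slide is locked on its lower rung, and both plates lean on the raised ledge with the narrow one shingled over the wide one.

- **Slide:** I lifted it by the board to about 138 mm, then lowered it gently. It came to rest on the pawl at about 90.6 mm of lift, where the task says 90 mm, and it stayed raised after I let go. I could not see the pawl itself, so the lock is judged from this height and the contact force.
- **Plates:** I set the wide plate in the trough first and leaned it back between half-open fingers, then did the same with the narrow plate. In the last pictures both lean back on the board, the narrow one in front of the wide one and beyond its +y side.
- **Overlap:** The final close wrist measurement and the arm's own positions give 22 to 25 mm. Re-measured on the plate plane, the scene camera also gives about 25 mm. A first rough reading from that camera gave 30 mm or more; I put that down to badly picked corners, and the better measurement did not repeat it.
- **Ledge position:** One camera fit after the lift put the ledge about 7 mm lower than expected from the lift. I did not use it. The contact forces when I set the plates down gave the ledge height I relied on.
- **Everything else:** I did not touch the bystanders or the look-alikes. The wrist force I read stayed under 20 N, and the hand was clear of everything at the end.

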